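Clear the tumbler and put the light on

ROBOT

A 6-joint arm with a two-finger parallel gripper is mounted at the origin on the work surface. World frame = base frame: x ahead of the robot, y to its left, z up, the work surface at z = 0. Lengths are in m, angles in degrees, forces in N, time in s.
With the tool pointing down it reaches from about 0.375 to 0.9 m from the base axis. Payload 3.1 kg.
Tool frame: the origin (TCP) lies on the centre line of the jaws, within the pads' length; the fingertips stand 22 mm ahead of it and the grasp point (between the pads) lies 3 mm ahead of it; y points along the fingers, x is the direction in which the jaws open and shut, and the axes are right-handed (so a half turn about y gives the same grasp; the last joint's range is limited). The gripper opens to 87 mm and grips with 3 to 60 N. Pads are 19 mm wide; open, the fingers measure 117 mm over their backs; the gripper's body (75 mm by 190 mm) begins 51 mm behind the grasp point.
Start: joints at [-80.529, 30.224, 82.088, -0, 67.689, -10.227], TCP at [0.211, -0.588, 0.245] pointing down, gripper open.
Joint ranges: [-176.69, 176.69], [-43.24, 126.21], [12.49, 139.97], [-82, 262], [0, 151.66], [-163.58, 163.58]. Speed limits (degrees/s): [159.86, 159.86, 180, 180, 180, 180].

INTERFACE

Orientations are given as a 3x3 rotation matrix whose columns are the frame's x, y, z axes.
In Python, from bench import manip gives the robot as it stands. Calls block until the motion is done:
- manip.goto(position, orientation): joint-space move of the TCP to a pose.
- manip.movel(position, ori=None, velocity=0.15): straight line of the TCP; ori=None keeps the orientation; velocity is the mean speed in m/s.
- manip.set_joints(angles): joint-space move.
- manip.set_gripper(opening, f_grip=None): finger opening in m; f_grip is the grip in N (None keeps the last); returns when the fingers have stopped.
- manip.pause(seconds).
- manip.inverse_kinematics(position, orientation): joint angles nearest the present ones, or None.
- manip.read_state(): the state.
- manip.capture(name): name is "scene" or "top" or "wrist"; returns the picture (400x640x3 uint8, blue, green, red); there is no depth.
- manip.camera_model(name): a dict with "vfov" (degrees; the focal length in pixels is half the picture's height over the tangent of half this angle, whatever the lens; pixels are square), "cx", "cy" (the principal point, pixels), "world_to_cam" (4x4, takes a point from world to camera coordinates). Camera axes: x right, y up, looking along -z (the intrinsics and any distortion apply to the point x, -y, -z); pixel columns grow to the right and rows downward; lengths in m; the calibration is good to about 2 mm. A picture is of the moment at which its call begins: read the wrist's pose just before it. camera_model takes no time and is no camera call; for the wrist camera it gives the pose at the moment of the call.
A pose or a line that the arm cannot do raises manip.MotionError and nothing moves.
- manip.finish_job(): hands the job in, once; it reports no verdict.
The state is a dict: "t": time; "joint_pos": joint angles; "dq": joint speeds; "effort": joint torques, N m; "position": TCP position; "orientation": TCP orientation; "contact_force": force on the tool from outside, world axes, zero at the start; "wrist_torque": the same for the moment, N m; "grip_width": finger opening in m.
Only numpy, scipy, OpenCV 4.12 (cv2) and the standard library are available. Lean on these libraries where they do the work, as an engineer would, in place of code of your own. Each camera call takes 0.05 s, during which the arm holds its last target.

TASK

It is getting dark: put the overhead light on (the switch with the yellow bat). First take the green tumbler that stands in the way of the bat and stand it upright in the empty bay of the bamboo rack, setting it down without dropping it; then flip the yellow bat over its centre so that it snaps to the other side. Leave the fan running (blue bat) and do not shift or tip the other tumbler, the teapot or the rice pot.

Things in the scene. Friction and masses are not known exactly. Their poses are not given: they have to be found in the camera images.
- light_box: White switch box of the overhead light, 70 (x) x 60 (y) x 40 mm high, steel plate on top to 45 mm, 4 mm thin feet to y = +-45 mm; screwed to the counter at one of two places. Origin: centre of its underside, z up. Its +x is the ON side (green stripe at that end of the top), -x the OFF side (grey stripe). +x points within 1.5 rad of straight away from the robot (world +x).
- light_bat (a joint): Light switch bat: 0 = OFF, leaning 0.8 rad from upright to the box's -x; 1.6 = ON, leaning 0.8 rad to its +x; 0.8 = upright. Hinge along the box's y, 45 mm above the counter over the box's origin. A rod 75 mm long from the hinge, 11 mm thick, the outer 45 mm a yellow grip 18 mm thick. An over-centre spring (about 3 N at the tip) holds it at either end; past 0.8 it snaps over. Starts at 0.
- light_tip (a point): Outer end of the yellow bat, on its axis, 75 mm from the hinge (OFF: 54 mm to the box's -x and 97 mm above the counter; upright: 120 mm above the counter). The rounded end is best pushed level towards the box's +x from behind, with what pushes reaching to 25 mm or more below this point; pressing it from above only jams it.
- fan_box: White switch box of the fan, the same as the light's but with a blue bat; stands at the other of the two places. Origin: centre of its underside.
- fan_bat (a joint): Blue bat of the fan switch, same build and spring as the light's but counted from the other end: 0 = ON (fan running), leaning to its box's +x; 1.6 = OFF. Starts at 0 and is to stay there.
- fan_tip (a point): Outer end of the blue bat, on its axis.
- glass_a: Green glass tumbler, upright, 64 mm across at the rim and a little narrower at the foot, 100 mm high, wall 4 mm, about 0.2 kg. Stands on the ON side of the light switch box, about 72 mm from the box's origin along its +x, a few mm from the box and in the bat's way. Origin: centre of its underside, z up.
- rack: Slatted bamboo tray rack fixed on the counter at any yaw, 106 (x) x 216 (y) mm. The slats' top is 30 mm above the counter; a rim and a middle bar stand 10 mm above the slats and make two bays of 90 x 90 mm, centred at y = +55 mm (empty) and y = -55 mm (holds the amber tumbler). Origin: centre of its underside.
- free_bay (a point): Centre of the empty bay, on the top of the slats, 30 mm above the counter.
- glass_b: Amber glass tumbler, same size as the green one, upright in the other bay of the rack; leave it. Origin: centre of its underside.
- teapot: White porcelain teapot with a blue lid, upright, 107 mm high to the top of its knob, belly 112 mm across; spout reaches 96 mm to its -x, handle 93 mm to its +x. Leave it. Origin: centre of its underside.
- rice_pot: Aluminium rice pot with lid, 148 mm across, 105 mm high to the top of the black lid knob, side handles reach 94 mm to its +y and -y. Leave it. Origin: centre of its underside.
Not all that is in view belongs to the job. There is more than one size of the glass_a; the job needs the middle-sized.

How it is judged:
By the outcome, as a careful person would: the job done as asked, in the order asked, and still so for the second after the job is handed in, with the robot touching nothing.
It also fails if it takes over 51 s, if anything falls off the work surface, if the arm or the gripper's body presses on something with over 40 N, if the wrist force passes 120 N, or if a joint passes its speed limit or range.

## Working session

There is one attempt and no reset: what is moved stays moved. The work goes in short steps, each a Python script; the robot and the scene stay as the last script left them, time stands still between calls to the robot, and variables do not carry over. Pictures are saved under pics/ and viewed, and the job is handed in when it is done.

```bash
mkdir -p pics; ls; python3 - <<'E'
from bench import manip
import cv2
s=manip.read_state();print(s)
for n in("scene","top","wrist"):
    m=manip.camera_model(n);print(n,m)
    cv2.imwrite(f"pics/{n}0.png",manip.capture(n))
E
```

```text
pics
{'t': 0.0, 'joint_pos': array([-8.05285824e+01,  3.02801699e+01,  8.21560452e+01, -3.33181972e-03,
        6.76908036e+01, -1.02269772e+01]), 'dq': array([ 0.0694825 ,  0.06393693, -0.02796649, -0.02201819,  0.02894206,
       -0.0064665 ]), 'effort': array([-1.11276433e-03, -4.40045643e+01, -1.76593173e+01,  6.34008832e-02,
        5.82415354e-02, -1.63677792e-04]), 'position': array([ 0.2105684 , -0.58772333,  0.24356059]), 'orientation': array([[ 3.37089262e-01, -4.17866990e-04,  9.41472599e-01],
       [-9.41470142e-01,  2.17781760e-03,  3.37089349e-01],
       [-2.19121410e-03, -9.99997541e-01,  3.40709632e-04]]), 'contact_force': array([-0.92898563, -0.91221195,  0.10356707]), 'wrist_torque': array([-0.01087797,  0.00754018,  0.01986238]), 'grip_width': 0.08719706083533398}
scene {'vfov': 53.99527293987689, 'cx': 316.2371481184807, 'cy': 201.69462530073184, 'world_to_cam': array([[-0.70944351,  0.70473205,  0.00653082,  0.44417926],
       [-0.57204222, -0.58122983,  0.57873965,  0.25178835],
       [ 0.41165229,  0.40684718,  0.81548622, -1.34388894],
       [ 0.        ,  0.        ,  0.        ,  1.        ]])}
top {'vfov': 46.6710173647363, 'cx': 320.9770114024989, 'cy': 195.49639901950346, 'world_to_cam': array([[-0.01585548, -0.99986435, -0.00446028, -0.00886638],
       [ 0.99104838, -0.01630676,  0.13250358, -0.5986561 ],
       [-0.13255834, -0.00231944,  0.99117249, -1.23146567],
       [ 0.        ,  0.        ,  0.        ,  1.        ]])}
wrist {'vfov': 66.36879774373423, 'cx': 321.69851324275686, 'cy': 200.43648142745334, 'world_to_cam': array([[ 0.33677711, -0.94158286, -0.00170443, -0.62385122],
       [ 0.90664005,  0.32476658, -0.26931484,  0.03266824],
       [ 0.25413578,  0.08915377,  0.96305068, -0.39003433],
       [ 0.        ,  0.        ,  0.        ,  1.        ]])}
```

View pics/top0.png

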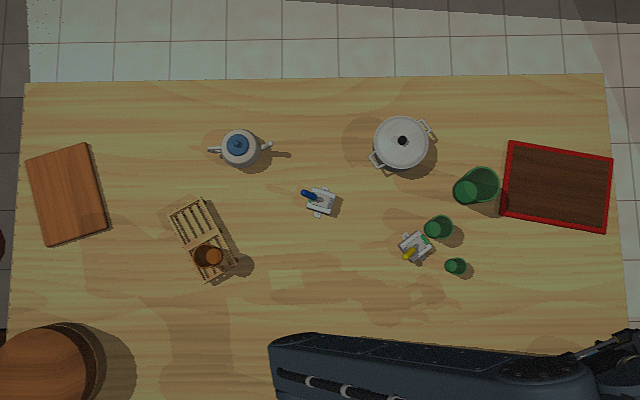

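View pics/scene0.png

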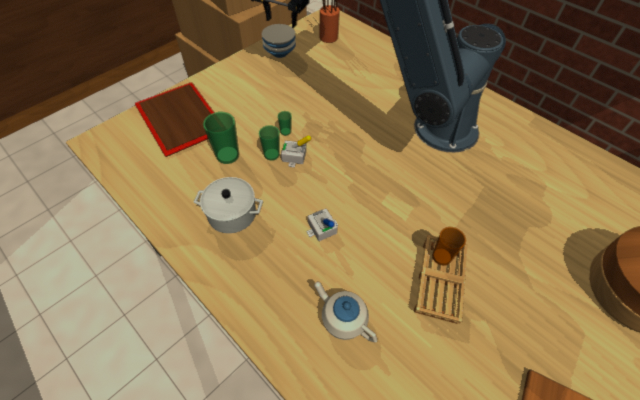

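View pics/wrist0.png

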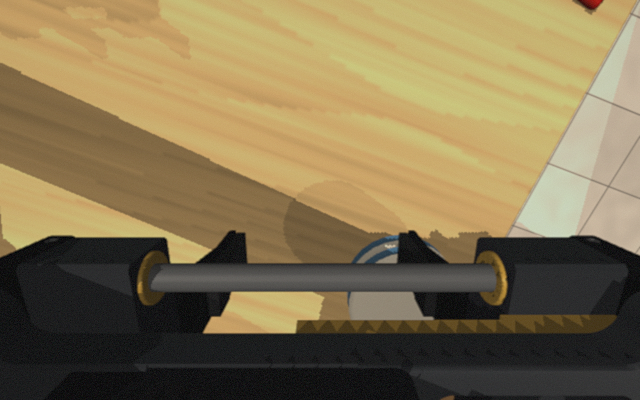

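Candidates (top view): large green tumbler (475,185), middle-sized green (438,227), small green (455,266). The middle one sits against the yellow-bat box by the green stripe, so I choose it. I'll check it and the rack in crops.

```bash
cat > h.py <<'E'
import numpy as np, cv2
from bench import manip
def ray(n,u,v,m=None):
    m=m or manip.camera_model(n); f=200/np.tan(np.radians(m["vfov"]/2))
    d=np.array([(u-m["cx"])/f,-(v-m["cy"])/f,-1]); T=m["world_to_cam"]; R=T[:3,:3]
    return -R.T@T[:3,3], R.T@d
def onz(n,u,v,z,m=None):
    c,d=ray(n,u,v,m); return c+d*(z-c[2])/d[2]
def proj(n,p,m=None):
    m=m or manip.camera_model(n); f=200/np.tan(np.radians(m["vfov"]/2))
    q=m["world_to_cam"][:3,:3]@np.asarray(p)+m["world_to_cam"][:3,3]
    return np.array([m["cx"]+f*q[0]/-q[2], m["cy"]-f*q[1]/-q[2]])
E
python3 - <<'E'
import cv2
im=cv2.imread("pics/top0.png")
cv2.imwrite("pics/c1.png",cv2.resize(im[200:290,385:485],None,fx=6,fy=6,interpolation=cv2.INTER_CUBIC))
cv2.imwrite("pics/c2.png",cv2.resize(im[190:290,155:265],None,fx=6,fy=6,interpolation=cv2.INTER_CUBIC))
im=cv2.imread("pics/scene0.png")
cv2.imwrite("pics/c3.png",cv2.resize(im[100:180,240:330],None,fx=7,fy=7,interpolation=cv2.INTER_CUBIC))
E
```

```text
(no output)
```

View pics/c1.png

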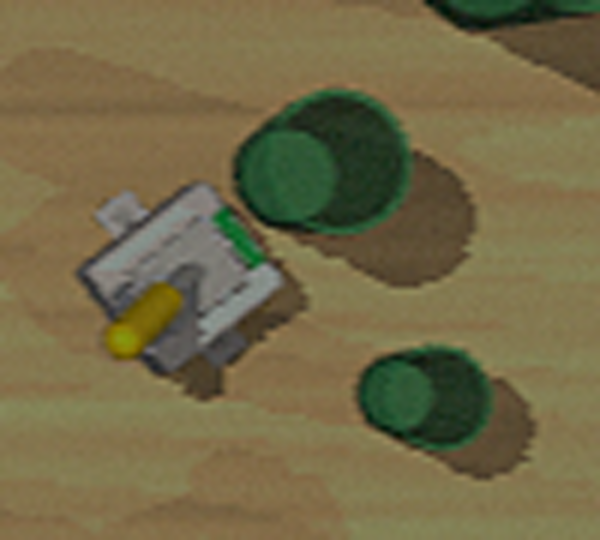

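View pics/c2.png

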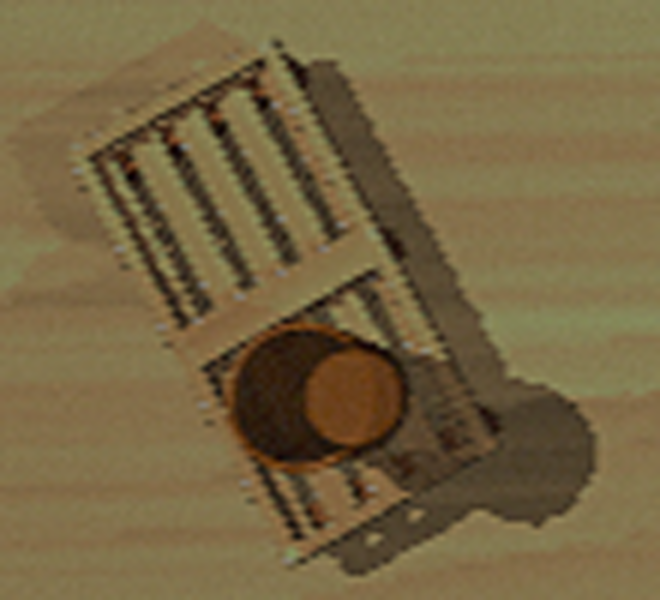

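View pics/c3.png

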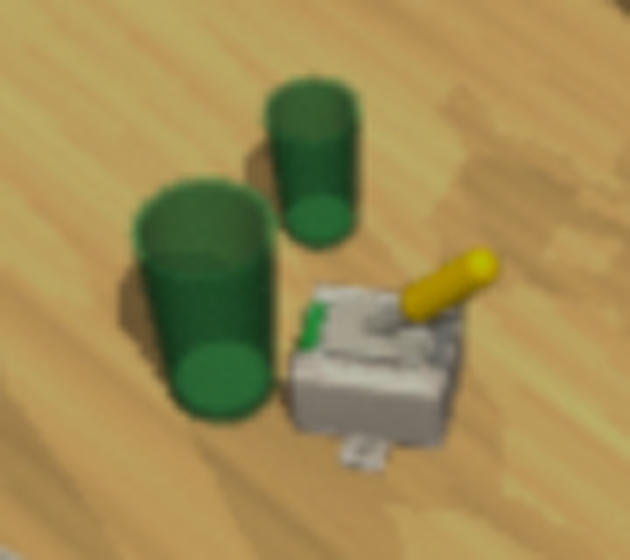

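```bash
python3 - <<'E'
from h import *
def o(c,off,k): return (np.array(c)+.5)/k-.5+np.array(off)
c1=lambda *c:o(c,(385,200),6); c2=lambda *c:o(c,(155,190),6); c3=lambda *c:o(c,(240,100),7)
P=lambda n,uv,z: onz(n,*uv,z)[:3].round(4)
print("rim top",P("top",c1(336,162),.1),"foot",P("top",c1(290,176),.004))
print("rim scene",P("scene",c3(204,233),.1),"foot",P("scene",c3(220,380),.004))
B=[P("top",c1(*c),.045) for c in [(80,272),(208,183),(282,270),(162,372)]]
print("box",B,np.mean(B,0))
print("tip",P("top",c1(122,340),.097), P("scene",c3(483,266),.097))
print("stripe",P("top",c1(240,238),.045),P("scene",c3(314,325),.045))
R=[P("top",c2(*c),.04) for c in [(85,160),(272,58),(497,440),(298,560)]]
print("rack",R,np.mean(R,0),[np.linalg.norm(R[i]-R[(i+1)%4]) for i in range(4)])
# masks
im=cv2.imread("pics/top0.png");hsv=cv2.cvtColor(im,cv2.COLOR_BGR2HSV)
im2=cv2.imread("pics/scene0.png");h2=cv2.cvtColor(im2,cv2.COLOR_BGR2HSV)
for n,h in(("top",hsv),("scene",h2)):
    m=cv2.inRange(h,(50,90,30),(90,255,255))
    k,l,s,c=cv2.connectedComponentsWithStats(m)
    print(n,[(s[i].tolist(),c[i].round(1).tolist()) for i in range(1,k) if s[i][4]>15])
    m=cv2.inRange(h,(22,180,90),(32,255,255))
    k,l,s,c=cv2.connectedComponentsWithStats(m)
    print(n,'y',[(s[i].tolist(),c[i].round(1).tolist()) for i in range(1,k) if s[i][4]>15])
E
```

```text
rim top [ 0.5042 -0.3265  0.1   ] foot [ 0.504  -0.3293  0.004 ]
rim scene [ 0.5073 -0.3241  0.1   ] foot [ 0.5069 -0.3269  0.004 ]
box [array([ 0.4602, -0.2234,  0.045 ]), array([ 0.4991, -0.2825,  0.045 ]), array([ 0.4596, -0.3139,  0.045 ]), array([ 0.4152, -0.2583,  0.045 ])] [ 0.458525 -0.269525  0.045   ]
tip [ 0.4297 -0.2319  0.097 ] [ 0.4331 -0.2279  0.097 ]
stripe [ 0.4742 -0.2958  0.045 ] [ 0.4772 -0.2917  0.045 ]
rack [array([0.5481, 0.3978, 0.04  ]), array([0.5935, 0.3135, 0.04  ]), array([0.419 , 0.2093, 0.04  ]), array([0.3674, 0.2977, 0.04  ])] [0.482    0.304575 0.04    ] [np.float64(0.09574784592877271), np.float64(0.20324342547792293), np.float64(0.10235780380606063), np.float64(0.20657323156691917)]
top [([453, 166, 47, 39, 1039], [476.0, 187.3]), ([424, 215, 30, 24, 450], [438.6, 227.7]), ([420, 235, 9, 10, 35], [424.3, 239.3]), ([445, 258, 22, 17, 258], [455.6, 265.9])]
top y [([403, 247, 12, 13, 81], [408.4, 253.1])]
scene [([204, 112, 34, 51, 1184], [222.0, 136.5]), ([278, 112, 13, 23, 226], [284.4, 122.4]), ([259, 127, 20, 33, 501], [269.6, 141.8]), ([323, 226, 9, 6, 23], [326.6, 228.4])]
scene y [([297, 135, 14, 11, 79], [303.9, 140.1])]
```

```bash
python3 - <<'E'
from h import *
import cv2
for n,off,f in(("top",(430,155),"top0"),("scene",(195,100),"scene0")):
    im=cv2.imread(f"pics/{f}.png");x,y=off
    cv2.imwrite(f"pics/d_{n}.png",cv2.resize(im[y:y+75,x:x+100] if n=="scene" else im[y:y+130,x:x+80],None,fx=6 if n=="scene" else 4.5,fy=6 if n=="scene" else 4.5,interpolation=cv2.INTER_CUBIC))
# small glass foot from both
o=lambda c,off,k:(np.array(c)+.5)/k-.5+np.array(off)
print("small foot",onz("top",*o((400,395),(385,200),6),.004),onz("scene",*o((320,222),(240,100),7),.004))
# rim centre by triangulation
def tri(a,b):
    c1,d1=ray("top",*a);c2,d2=ray("scene",*b)
    s=np.linalg.lstsq(np.c_[d1,-d2],c2-c1,rcond=None)[0];p=c1+d1*s[0];q=c2+d2*s[1];return (p+q)/2,np.linalg.norm(p-q)
print("small rim",tri(o((434,398),(385,200),6),o((313,110),(240,100),7)))
print("mid rim",tri(o((336,162),(385,200),6),o((204,233),(240,100),7)))
E
```

```text
small foot [ 0.40256713 -0.37499748  0.004     ] [ 0.40533277 -0.37045813  0.004     ]
small rim (array([ 0.40282637, -0.37134912,  0.072881  ]), np.float64(0.0010466796174149477))
mid rim (array([ 0.50458076, -0.32775983,  0.09552388]), np.float64(0.000212240517464856))
```

View pics/d_top.png

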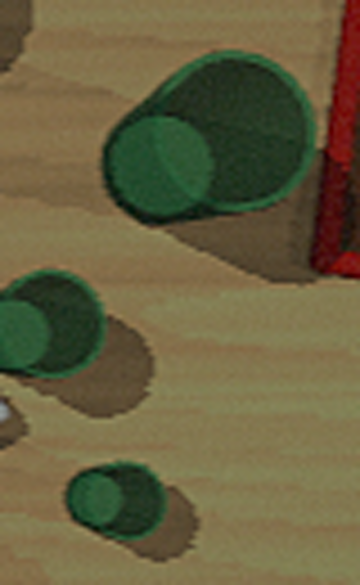

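View pics/d_scene.png

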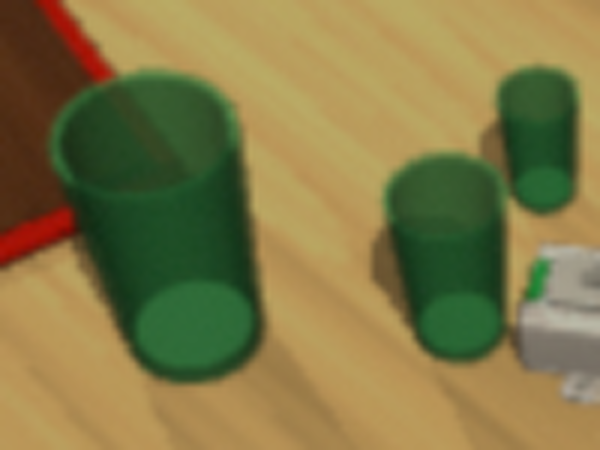

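```bash
cat >> h.py <<'E'
def ori(deg,s=1):
    a=np.radians(deg); x=s*np.array([np.cos(a),np.sin(a),0]); y=np.array([0,0,-1.]); return np.c_[x,y,np.cross(x,y)]
def J(): 
    s=manip.read_state(); return s["t"].__round__(2) if hasattr(s["t"],'__round__') else s["t"], s["joint_pos"].round(1), s["position"].round(4), s["contact_force"].round(1), round(s["grip_width"],4)
E
python3 - <<'E'
from h import *
print("large foot",onz("top",465.2,191.3,.006))
for s in(1,-1):
    O=ori(37.7,s)
    print(s,[manip.inverse_kinematics(p,O) for p in((.5055,-.327,.25),(.5055,-.327,.07))], O[:,2])
O=ori(37.7,-1)
best=O if manip.inverse_kinematics((.5055,-.327,.25),O) is not None and abs(manip.inverse_kinematics((.5055,-.327,.25),O)[5])<120 else ori(37.7,1)
p=np.array((.5055,-.327,.25))-best[:,2]*.07
manip.goto(p,best)
print(J(),best[:,2])
m=manip.camera_model("wrist");im=manip.capture("wrist");cv2.imwrite("pics/w1.png",im)
import pickle;pickle.dump(m,open("w1.pkl","wb"))
print("pred rim",proj("wrist",(.5055,-.327,.1),m),"foot",proj("wrist",(.5055,-.327,.004),m))
E
```

```text
large foot [ 0.60819516 -0.4246161   0.006     ]
1 [array([-4.35226746e+01,  2.80921464e+01,  8.51599116e+01, -2.54444375e-14,
        6.67479419e+01, -8.12226746e+01]), array([-4.35226746e+01,  4.21034338e+01,  9.27049576e+01, -2.54444375e-14,
        4.51916086e+01, -8.12226746e+01])] [-0.61152704  0.79122353  0.        ]
-1 [array([-4.35226746e+01,  2.80921464e+01,  8.51599116e+01, -2.54444375e-14,
        6.67479419e+01,  9.87773254e+01]), array([-4.35226746e+01,  4.21034338e+01,  9.27049576e+01, -2.54444375e-14,
        4.51916086e+01,  9.87773254e+01])] [ 0.61152704 -0.79122353  0.        ]
(1.83, array([-42.4,  23. ,  94.4,  -0. ,  62.5,  99.9]), array([ 0.4627, -0.2722,  0.25  ]), array([-0.1,  0.3,  0. ]), 0.0873) [ 0.61152704 -0.79122353  0.        ]
pred rim [320.77661086 119.43292949] foot [320.98519516 118.34128718]
```

View pics/w1.png

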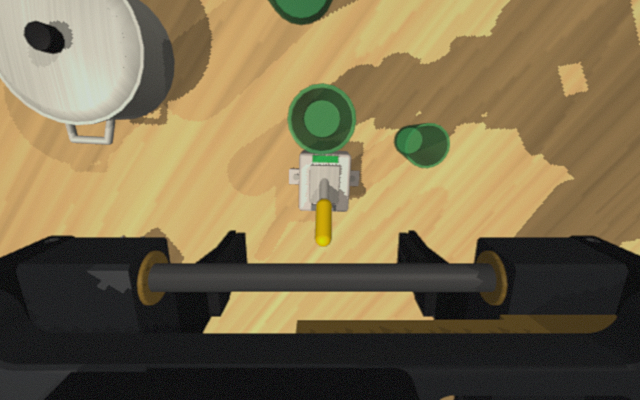

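The wrist view shows the middle-sized tumbler rim at (322,118). It was predicted at (321,119), so the position agrees. The bat tip is at (323,240), and the box is squarely aligned with the bat pointing image-vertical. Now the grasp.

```bash
python3 - <<'E'
from h import *
import pickle;m=pickle.load(open("w1.pkl","rb"))
g=onz("wrist",321.8,118.2,.1,m);tip=onz("wrist",323,238,.099,m)
print("glass",g,"tip",tip,"box edges",onz("wrist",300,180,.04,m),onz("wrist",350,180,.04,m), "fan",onz("top",318,203,.045))
O=ori(37.7,-1)
gx,gy=(g[:2]+np.array([.5055,-.327]))/2
manip.movel((gx,gy,.25),O,velocity=.15)
manip.movel((gx,gy,.074),O,velocity=.12);print(J())
manip.set_gripper(.03,20);print(J())
manip.pause(.2)
manip.movel((gx,gy,.12),O,velocity=.08);print(J())
cv2.imwrite("pics/w2.png",manip.capture("wrist"));cv2.imwrite("pics/s2.png",manip.capture("scene"))
E
```

```text
glass [ 0.50542464 -0.32843605  0.1       ] tip [ 0.43216583 -0.23557983  0.099     ] box edges [ 0.48263662 -0.25740953  0.04      ] [ 0.43650238 -0.29302624  0.04      ] fan [ 0.57724798 -0.01010841  0.045     ]
(4.12, array([-43.6,  41.7,  92.5,   0. ,  45.7,  98.7]), array([ 0.5059, -0.3281,  0.0748]), array([ 0.9,  0.3, -0.5]), 0.087)
(4.67, array([-43.6,  41.7,  92.6,   0. ,  45.7,  98.7]), array([ 0.5057, -0.3277,  0.0742]), array([0.9, 0.5, 1.1]), 0.0631)
(5.59, array([-43.6,  37.7,  91.4,  -0. ,  50.9,  98.7]), array([ 0.5053, -0.3276,  0.1201]), array([ 0.5,  0. , -1.7]), 0.0634)
```

View pics/s2.png

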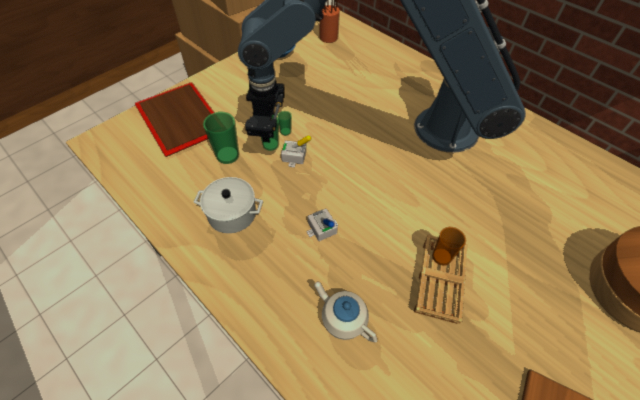

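View pics/w2.png

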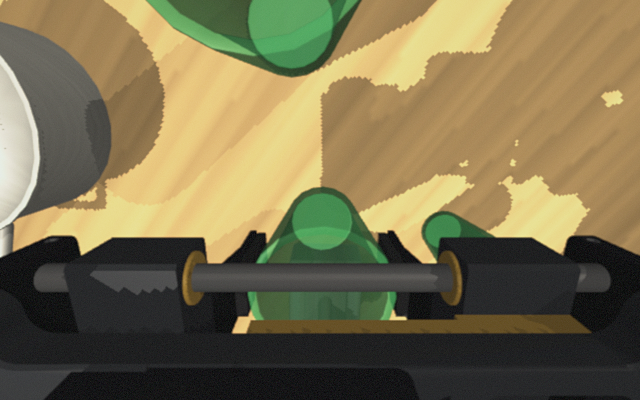

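Held at 63.4 mm width with about 1.7 N of load, and the tumbler shows between the fingers at (320,260). Now lifting and carrying it to a lookout over the rack.

```bash
python3 - <<'E'
from h import *
import pickle
s=manip.read_state();p=s["position"];O=ori(37.7,-1)
manip.movel((p[0],p[1],.30),O,velocity=.2)
O2=ori(-60.1,1)
b=np.array((.5297,.332,.30))-O2[:,2]*.08
print(manip.inverse_kinematics(b,O2))
manip.goto(b,O2);print(J())
m=manip.camera_model("wrist");cv2.imwrite("pics/w3.png",manip.capture("wrist"));pickle.dump(m,open("w3.pkl","wb"))
print(proj("wrist",(.5297,.332,.03),m))
E
```

```text
[ 2.06507686e+01  2.04222101e+01  8.96809564e+01 -2.54444375e-14
  6.98968336e+01  8.07507686e+01]
(8.96, array([20.6, 20.4, 89.7, -0. , 69.9, 80.8]), array([0.461 , 0.2914, 0.3   ]), array([ 0.4,  0.2, -2.5]), 0.0632)
[320.86189358 109.64305956]
```

View pics/w3.png

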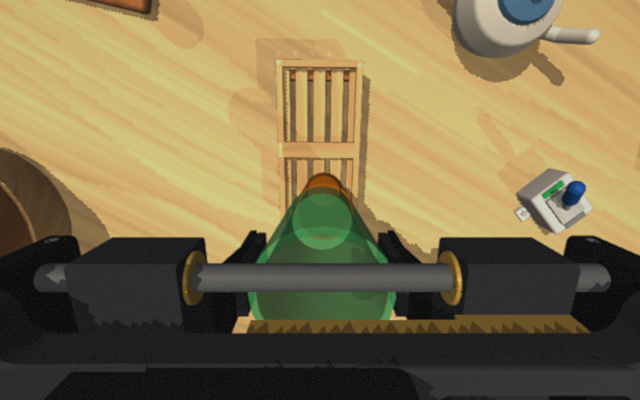

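```bash
python3 - <<'E'
import cv2
im=cv2.imread("pics/w3.png")
cv2.imwrite("pics/c5.png",cv2.resize(im[50:170,260:380],None,fx=5,fy=5,interpolation=cv2.INTER_CUBIC))
E
```

```text
(no output)
```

View pics/c5.png

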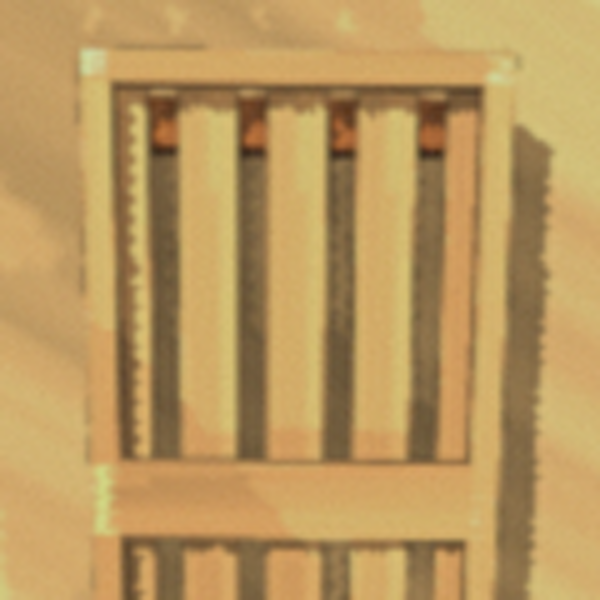

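```bash
python3 - <<'E'
from h import *
import pickle
m=pickle.load(open("w3.pkl","rb"))
q=[onz("wrist",(a+.5)/5-.5+260,(b+.5)/5-.5+50,.04,m) for a,b in((113,85),(483,85),(470,462),(123,462))]
print(np.round(q,4),np.mean(q,0),[np.linalg.norm(q[i]-q[(i+1)%4]).round(4) for i in range(4)])
d=(q[0]+q[1]-q[2]-q[3]);print(np.degrees(np.arctan2(d[1],d[0])))
E
```

```text
[[0.5497 0.3972 0.04  ]
 [0.5941 0.3196 0.04  ]
 [0.5158 0.2755 0.04  ]
 [0.4714 0.353  0.04  ]] [0.53275804 0.33633452 0.04      ] [np.float64(0.0895), np.float64(0.0899), np.float64(0.0894), np.float64(0.0899)]
29.428373529543098
```

```bash
python3 - <<'E'
from h import *
O=ori(-60.57,1);x,y=.5328,.3363
manip.movel((x,y,.25),O,velocity=.15)
manip.movel((x,y,.13),O,velocity=.12)
manip.movel((x,y,.110),O,velocity=.05);manip.pause(.15)
f0=manip.read_state()["contact_force"][2];print(J())
z=.110
while z>.099:
    z-=.001; manip.movel((x,y,z),O,velocity=.02)
    f=manip.read_state()["contact_force"][2]
    if f-f0>2.5: break
print(z,f-f0,J())
cv2.imwrite("pics/s4.png",manip.capture("scene")[180:,360:600])
E
```

```text
(11.67, array([22.1, 40.2, 87.4, -0. , 52.3, 82.7]), array([0.533 , 0.3364, 0.1102]), array([-0.1,  1. , -1.2]), 0.0634)
0.103 6.880342210829486 (13.42, array([22.1, 40.7, 87.6,  0. , 51.6, 82.7]), array([0.5332, 0.3365, 0.1042]), array([-0.7, -0.7,  5.7]), 0.0634)
```

View pics/s4.png

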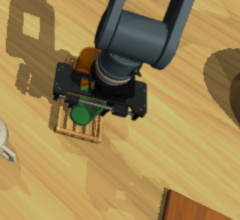

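Contact came at the expected height (TCP z 0.1042), so the tumbler is on the slats. Releasing, then checking.

```bash
python3 - <<'E'
from h import *
O=ori(-60.57,1);x,y=.5328,.3363
manip.movel((x,y,.104),O,velocity=.02)
manip.set_gripper(.082);manip.pause(.2);print(J())
manip.movel((x,y,.27),O,velocity=.12)
b=np.array((x,y,.28))-O[:,2]*.08
manip.movel(b,O,velocity=.2);print(J())
m=manip.camera_model("wrist");cv2.imwrite("pics/w5.png",manip.capture("wrist"))
print(proj("wrist",(x,y,.13),m),proj("wrist",(x,y,.034),m))
E
```

```text
(14.57, array([22.1, 40.7, 87.6, -0. , 51.7, 82.7]), array([0.5328, 0.3363, 0.104 ]), array([ 0.4, -0.2, -0.3]), 0.0819)
(16.66, array([21. , 22.1, 90.4,  0. , 67.4, 81.6]), array([0.4641, 0.2974, 0.2802]), array([-0.4, -0.2, -0.3]), 0.0821)
[321.62692498 108.729399  ] [321.61271755 110.41314501]
```

View pics/w5.png

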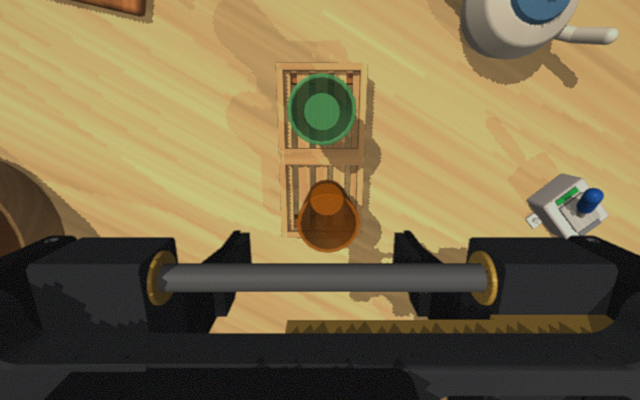

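The green tumbler stands upright with rim and foot concentric at (322,109), central in the bay. The amber one at (328,215) is undisturbed. Next is the bat, pushed with closed fingers.

```bash
cat > push.py <<'E'
from h import *
O=ori(37.7,-1);u=O[:2,2];v=-O[:2,0]
W=lambda a,z:np.r_[a*u+.1995*v,z]
E
python3 - <<'E'
from push import *
manip.movel(np.r_[manip.read_state()["position"][:2],.29],velocity=.2)
manip.set_gripper(0.0,20)
manip.goto(W(.395,.27),O);print(J())
m=manip.camera_model("wrist");cv2.imwrite("pics/w6.png",manip.capture("wrist"))
manip.movel(W(.395,.092),O,velocity=.12);print(J())
cv2.imwrite("pics/s6.png",cv2.resize(manip.capture("scene")[60:220,200:400],None,fx=3,fy=3))
E
```

```text
(20.21, array([-40. ,  14. , 105.3,   0. ,  60.7, 102.3]), array([ 0.3998, -0.19  ,  0.2701]), array([0.7, 1.3, 0.1]), 0.0007)
(21.89, array([-40. ,  32.8, 115.3,  -0. ,  31.9, 102.3]), array([ 0.3997, -0.1908,  0.0925]), array([-0.7,  0.5, -0.3]), 0.0006)
```

View pics/s6.png

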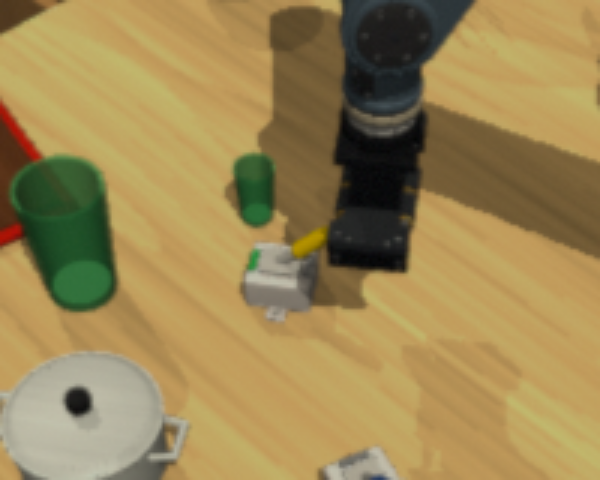

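View pics/w6.png

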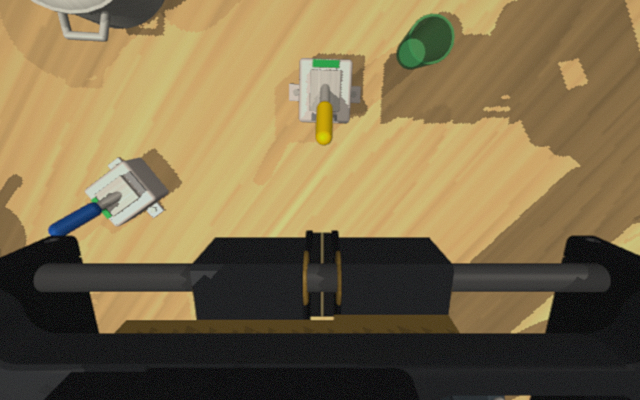

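The bat at column 324 lines up with the closed fingers at column 322. Pushing in small steps while watching the force.

```bash
python3 - <<'E'
from push import *
a=.395;z=.091;mx=0;seen=False
manip.movel(W(.415,z),O,velocity=.08)
a=.415
while a<.5005:
    a+=.005; manip.movel(W(a,z),O,velocity=.05)
    f=manip.read_state()["contact_force"][:2]@u
    print(round(a,3),round(f,1),end=' | ')
    if abs(f)>25: print("stop");break
print(J())
cv2.imwrite("pics/s7.png",cv2.resize(manip.capture("scene")[60:220,200:400],None,fx=3,fy=3))
E
```

```text
0.42 -0.9 | 0.425 0.0 | 0.43 -1.6 | 0.435 -8.6 | 0.44 -6.8 | 0.445 -2.5 | 0.45 -3.7 | 0.455 -3.2 | 0.46 -2.0 | 0.465 -2.3 | 0.47 -0.1 | 0.475 0.1 | 0.48 0.5 | 0.485 -0.2 | 0.49 0.3 | 0.495 -0.3 | 0.5 -4.2 | 0.505 -10.5 | (26.84, array([-4.250e+01,  3.720e+01,  1.013e+02,  1.000e-01,  4.230e+01,
        9.980e+01]), array([ 0.4628, -0.2729,  0.0904]), array([-5.7,  8.8,  7.9]), 0.0006)
```

View pics/s7.png

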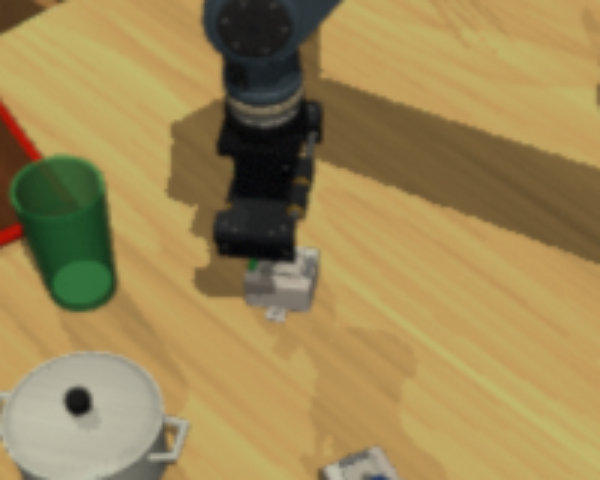

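The force built, fell to zero at a=0.47 (the snap), then rose again against the ON stop. Backing off and checking.

```bash
python3 - <<'E'
from push import *
manip.movel(W(.46,.091),O,velocity=.08)
manip.movel(W(.40,.25),O,velocity=.15);manip.pause(.2);print(J())
cv2.imwrite("pics/w8.png",manip.capture("wrist"))
cv2.imwrite("pics/s8.png",manip.capture("scene"));cv2.imwrite("pics/t8.png",manip.capture("top"))
im=cv2.imread("pics/s8.png");h=cv2.cvtColor(im,cv2.COLOR_BGR2HSV)
k,l,s,c=cv2.connectedComponentsWithStats(cv2.inRange(h,(22,180,90),(32,255,255)));print([(c[i].round(1),s[i][4]) for i in range(1,k) if s[i][4]>15])
hin=.4995*u+.1995*v
for a in(.054,-.054): print(proj("scene",np.r_[hin+a*.7*u,.045+.052*.7]))
E
```

```text
(29.08, array([-40.2,  16.2, 106.2,   0. ,  57.7, 102.1]), array([ 0.4023, -0.1945,  0.2493]), array([-0.5,  0.6, -0.2]), 0.0004)
[(array([281.9, 137.3]), np.int32(95))]
[278.96222096 137.33707103]
[303.41319216 139.78418795]
```

View pics/w8.png

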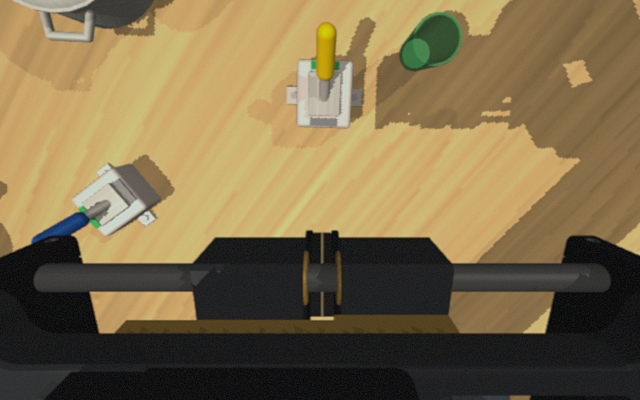

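View pics/s8.png

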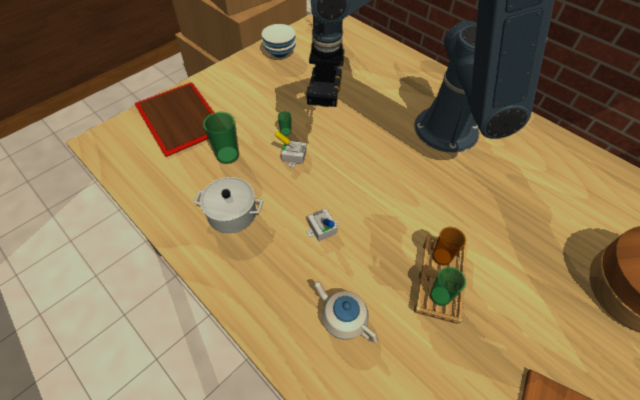

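View pics/t8.png

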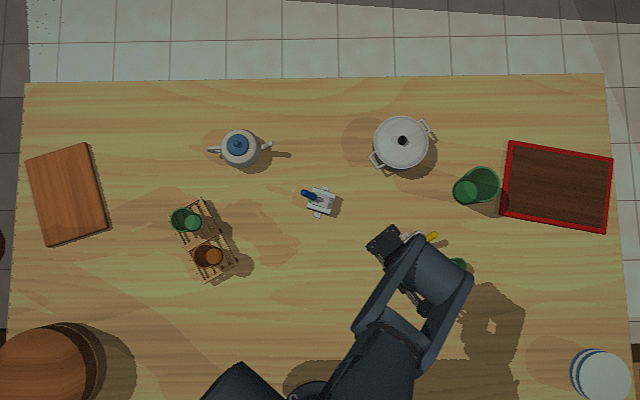

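The yellow bat now leans over the green stripe: wrist view (326,50), scene view (282,137). The green tumbler stands in the free bay at (186,220) in the top view. The blue bat, teapot, rice pot and amber tumbler look unmoved. The robot touches nothing, so I'm handing in.

```bash
python3 - <<'E'
from h import *
manip.finish_job();print(J())
E
```

```text
the job is handed in; nothing more can be done
the job is handed in; nothing more can be done
```

The overhead light is switched on, and the job was handed in at about 29 s of the 51 s allowed. First I took the middle-sized green tumbler from beside the light switch and set it down in the empty bay of the rack. Contact came at the expected slat height with about 7 N before I released it. Then I pushed the yellow bat level with the closed fingers until it snapped to ON.

**Last checks:**
- **Tumbler:** it stands upright, central in its bay.
- **Yellow bat:** it leans over the green stripe. In the scene camera it appears within 3 pixels of where the ON position should be.
- **Blue bat, amber tumbler, teapot and rice pot:** by eye, they are where they were at the start.
- **Gripper:** it was clear of everything, with no contact force beyond sensor noise.

At the end of the push the fingers met the bat again after it had snapped over, with about 10 N sideways and 8 N upward. I backed off, and the bat stayed on. No check failed; the camera measurements agreed to within a few millimetres.

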